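# Fetch the solvent bottle from a leaning partitioned carton

## Robot

A 7-joint arm with a two-finger parallel gripper is mounted at the origin on a cart in front of the work surface, level with it; the furniture and walls round the work are solid. World frame = base frame: x ahead of the robot, y to its left, z up, the work surface at z = 0. Lengths are in m, angles in rad, forces in N, time in s.
With the tool pointing down it reaches from about 0.425 to 0.95 m from the base axis. Payload 4.7 kg.
Tool frame: the origin (TCP) lies at the very end of the fingers, on their centre line; the grasp point (between the pads) lies 19 mm behind it; z points along the fingers, y is the line along which they close (so a half turn about z gives the same grasp; the last joint's range is limited). The gripper opens to 85 mm and grips with 20 to 120 N. Pads are 22 mm wide; open, the fingers measure 114 mm over their backs; the gripper's body (76 mm by 85 mm) begins 54 mm behind the grasp point. The pads swing forward as they close: fully open they stand 13 mm farther back than shut.
Start: joints at [-1.212, 0.469, -0.049, 1.532, 0.024, 1.141, -0.082], TCP at [0.255, 0.625, 0.231] pointing down, gripper open.
Joint ranges: [-2.59, 2.59], [-0.33, 1.99], [-1.39, 1.29], [0.1, 2.45], [-1.04, 4.18], [0.21, 1.99], [-2.66, 2.66]. Speed limits (rad/s): [2.57, 2.57, 3.14, 3.14, 3.14, 3.14, 3.14].

## Interface

Orientations are given as a 3x3 rotation matrix whose columns are the frame's x, y, z axes.
In Python, from station import arm gives the robot as it stands.
- The arm moves only by the shell command python3 steer.py 'ROWS' [FORCE]. ROWS is a JSON list of rows, 1 to 10 of them, each of 7 numbers: the finger opening in m, then dx, dy, dz in m, then a rotation vector rx, ry, rz in rad; each row is the pose to reach, as a shift and turn from the pose commanded when the command began, along the tool's axes at that moment; what a row does not reach only later rows make up. A row lasts 1/12 s, in which the tool goes at most 0.0417 m and 0.125 rad, less where a joint would pass 70% of its speed; a pose out of reach is approached as far as the arm can. The fingers move at their own pace and stop on an object; FORCE is the grip in N (left out, the last holds). Time passes only in rows, so rows that do not move let the fingers close. It prints the time, the measured TCP pose, the force, the opening and the grip force at its end.
- arm.sense(): the state, without advancing time (a new reading comes with each control period).
- arm.grab_frame(name): name is "scene" or "side" or "wrist"; returns a dict with "pixels" (384x512x3 uint8, blue, green, red), "vfov" (degrees; the focal length in pixels is half the picture's height over the tangent of half this angle, whatever the lens; pixels are square), "cx", "cy" (the principal point, pixels), "origin" and "orientation" of the camera in the world. Camera axes: x right, y down, z forward; pixel columns grow to the right and rows downward; lengths in m; the calibration is good to about 2 mm. The wrist camera is an equidistant fisheye: a pixel r from the principal point sees the ray r / f radians off the axis. A picture is of the moment at which its call begins. There is no depth.
- arm.job_done(): hands the job in; it is judged then, once.
The state is a dict: "time": time; "joint_positions": joint angles; "dq": joint speeds; "effort": joint torques, N m; "position": TCP position; "ee_rot": TCP orientation; "contact_force": force on the tool from outside, world axes, zero at the start; "ft_torque": the same for the moment, N m; "opening": finger opening in m; "grip_force": force on a finger pad.
Only numpy, scipy, OpenCV 4.12 (cv2) and the standard library are available. Lean on these libraries where they do the work, as an engineer would, in place of code of your own. Each camera call takes 0.05 s, during which the arm holds its last target. There are 200 camera calls.

## Task

Fold the carton's loose card flap right back out of the way, reach into the leaning carton and lift out the white solvent bottle with the red nozzle, and stand it upright on the bottom of the kraft card tray on the table. Set it down rather than dropping it, and leave the flap folded back and the other containers in their cells.

Things in the scene. Friction and masses are not known exactly. Their poses are not given: they have to be found in the camera images.
- carton: Open card carton on a grey pick stand, both fixed. This frame is level: origin on the table, x from front to back (away from the robot at yaw 0), y along the width, z up. The carton leans back 30 deg about y: its mouth normal is (-0.5, 0, 0.866) here, up the slope is (0.866, 0, 0.5). Outside 316 mm wide (y), 148 up the slope, 150 deep; walls and floor 4. Lower front rim at x -0.125, z 0.146.
- carton_mouth (a point): Centre of the carton's mouth, level with its rim. Below it 4 mm card dividers, 8 mm lower than the rim, part the carton into two rows of three cells, each 100 mm (carton y) by 68 mm (up the slope), pitch 104 by 72 mm, middle column at carton y = 0. The upper (back) row holds the solvent bottle and two other containers in any order; the lower row only a jar.
- flap (a joint): Card flap, 88 x 304 x 4 mm, hinged along the carton's back (upper) rim, axis carton y. 0 = shut over the upper row in the mouth plane, pi/2 = along the mouth normal, 2.8 = stop. Starts half raised (0.9 to 1.3 rad), in the way of the upper row. Stays where left; under 2 N at the edge moves it. Push its free edge up and back along its arc (pushed level it may jam); right back means past 1.9 rad.
- flap_hinge (a point): Middle of the flap's hinge line, 3 mm beyond the back rim of the carton, along the mouth normal.
- flap_edge (a point): Middle of the flap's free edge, 90 mm from the hinge line.
- solvent_bottle: White squeeze bottle with a ribbed red cap and nozzle, 0.13 kg. Origin: centre of its underside, z up its axis. Body 60 mm round, sloping shoulder from 85 to 104 mm up, cap 31 mm round from 104 to 136 (grip here, fingertips above 104), thin tip to 150. Starts in an upper-row cell, leaning with it; 30 mm free both sides of the cap in carton y; cap top 10 mm below the rim.
- amber_bottle: Amber bottle with a black cap and paper label, 56 mm round, 128 mm tall, in another cell of the upper row; leave it. Origin at the centre of its underside, z along its axis.
- blue_can: Blue can, 56 mm round, 126 mm tall, in another cell of the upper row; leave it. Origin at the centre of its underside, z along its axis.
- white_jar: White jar with a yellow cap, 58 mm round, 85 mm tall, in the middle cell of the lower row; leave it. Origin at the centre of its underside, z along its axis.
- screwdriver: Obstacle: fixed slim electric screwdriver, hanging upright over the table right of the carton from 0.06 m above it to over 0.3 m, on its cable. Do not swing the bottle or gripper through it; pass on the robot's side of it.
- drip_tray: Open kraft card tray, loose on the table, 85 x 81 x 26 mm outside, 78 (x) by 74 mm (y) inside, bottom 2 mm thick, so a 60 mm bottle stands in it with 7 mm or more to each side. Origin at the centre of its underside.

How it is judged:
By the outcome, as a careful person would: the job done as asked, in the order asked, and still so for the second after the job is handed in, with the robot touching nothing.
It also fails if it takes over 70 s, if anything falls off the work surface, if the arm or the gripper's body presses on something with over 40 N, if the wrist force passes 120 N, or if a joint passes its speed limit or range.

## Working session

There is one attempt and no reset: what is moved stays moved. The work goes in short steps, Python scripts to look and compute and a shell command to move; the robot and the scene stay as the last step left them, time stands still between calls to the robot, and variables do not carry over. Pictures are saved under pics/ and viewed, at most 10 in all, crops included, and the job is handed in when it is done.

```bash
ls; mkdir -p pics
cat > h.py <<'E'
import numpy as np, cv2, pickle
from station import arm
def grab(n,tag):
    f=arm.grab_frame(n); pickle.dump(f,open(f'pics/{tag}.pkl','wb')); cv2.imwrite(f'pics/{tag}.png',f['pixels']); return f
def load(t): return pickle.load(open(f'pics/{t}.pkl','rb'))
def ray(f,u,v,fish=False):
    fl=f['pixels'].shape[0]/2/np.tan(np.radians(f['vfov'])/2)
    x=(u-f['cx'])/fl; y=(v-f['cy'])/fl
    if fish:
        r=np.hypot(x,y); d=np.array([x/r*np.sin(r),y/r*np.sin(r),np.cos(r)]) if r>0 else np.array([0,0,1.])
    else: d=np.array([x,y,1.])
    d=np.array(f['orientation'])@d; return np.array(f['origin']),d/np.linalg.norm(d)
def onz(f,u,v,z,fish=False):
    o,d=ray(f,u,v,fish); return o+d*(z-o[2])/d[2]
def tri(rs):
    A=sum(np.eye(3)-np.outer(d,d) for o,d in rs); b=sum((np.eye(3)-np.outer(d,d))@o for o,d in rs)
    p=np.linalg.solve(A,b); return p,[np.linalg.norm((np.eye(3)-np.outer(d,d))@(p-o)) for o,d in rs]
def proj(f,p,fish=False):
    q=np.array(f['orientation']).T@(np.array(p)-np.array(f['origin']))
    fl=f['pixels'].shape[0]/2/np.tan(np.radians(f['vfov'])/2)
    if fish:
        r=np.hypot(q[0],q[1]); a=np.arctan2(r,q[2]); return f['cx']+fl*a*q[0]/r, f['cy']+fl*a*q[1]/r
    return f['cx']+fl*q[0]/q[2], f['cy']+fl*q[1]/q[2]
E
python3 - <<'E'
from h import *
np.set_printoptions(precision=3,suppress=True)
a=[grab(n,n+'0') for n in('scene','side','wrist')]
for f in a: print(f['vfov'],f['cx'],f['cy'],np.array(f['origin']),np.array(f['orientation']).tolist())
cv2.imwrite('pics/both0.png',cv2.resize(np.hstack([f['pixels'] for f in a[:2]]),(800,300)))
s=arm.sense(); print(s['position'],np.array(s['ee_rot']),s['opening'])
E
```

```text
pics
station.py
steer.py
48.32137303093637 255.08116531352874 191.88927315029682 [ 1.011 -0.737  1.101] [[0.8673397758878044, 0.34709742392986664, -0.3567142994949095], [0.4972950404918394, -0.633841203488257, 0.5924043985849347], [-0.020478180219771182, -0.6912081503149459, -0.7223655148697771]]
43.302010085209886 253.22450310485786 184.05567812032774 [ 1.295 -0.582  0.758] [[0.6519193930243672, 0.39270092659376576, -0.648681036605155], [0.7581319915074747, -0.35491227874215553, 0.5470586420585649], [-0.015394429240833344, -0.8484239840141533, -0.5290933328798433]]
65.70646984690485 253.229582855382 188.85240037691955 [0.178 0.657 0.373] [[0.3794974383968242, 0.8751293226667988, 0.300217192810464], [0.9251927254747329, -0.35884335464142997, -0.12349035411042199], [-0.0003390853593968427, 0.32462303590230895, -0.9458434170530999]]
[0.255 0.624 0.23 ] [[-0.926  0.378 -0.001]
 [ 0.378  0.926 -0.001]
 [-0.    -0.002 -1.   ]] 0.08555890891039293
```

View pics/scene0.png

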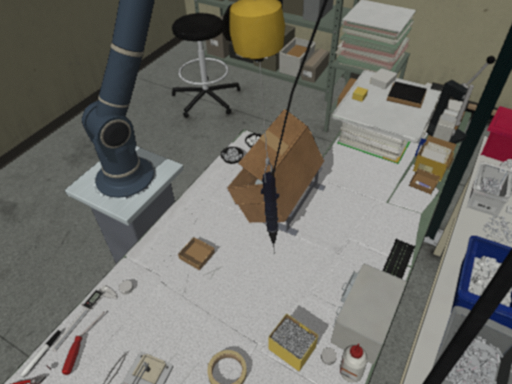

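View pics/side0.png

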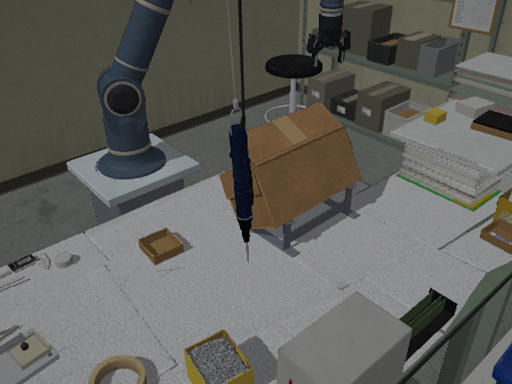

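Scene: tray near (196,252), screwdriver from (268,160) to (273,250), carton around (275,175). Side: tray near (161,246), screwdriver (240,125)–(248,262), carton back with raised flap edge running about (225,140)–(320,105). I'll look closer at the carton and the wrist view.

Run:
```python
from h import *
a=load('scene0')['pixels'][90:250,210:350]; b=load('side0')['pixels'][90:260,200:380]
a=cv2.resize(a,(400,457),interpolation=cv2.INTER_CUBIC); b=cv2.resize(b,None,fx=400/180,fy=400/180,interpolation=cv2.INTER_CUBIC)
c=np.zeros((457,800,3),np.uint8); c[:,:400]=a; c[:b.shape[0],400:]=b
cv2.imwrite('pics/crop0.png',c)
```

```text
(no output)
```

View pics/crop0.png

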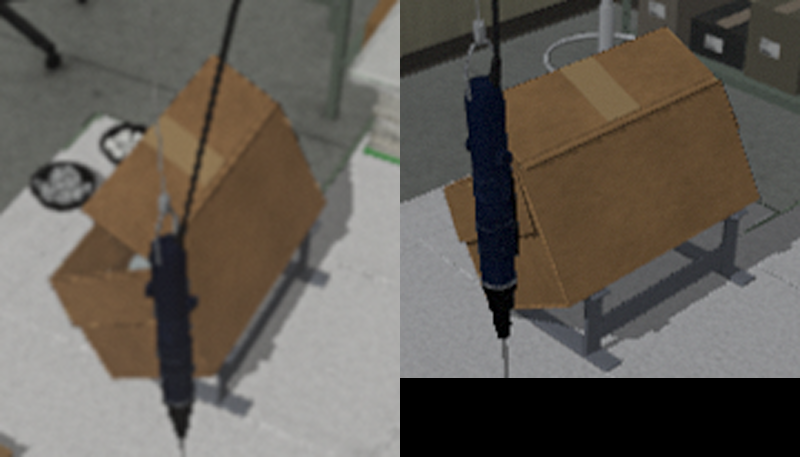

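View pics/wrist0.png

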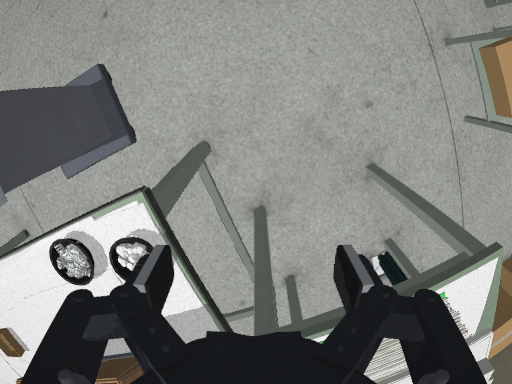

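The far and near corners of the back wall, hinge and flap edge show in both views; triangulating them. The wrist camera sees only the carton's edge now.

Run:
```python
from h import *
np.set_printoptions(precision=4,suppress=True)
S=load('scene0');D=load('side0')
sc=lambda x,y:(210+x/2.857,90+y/2.857)
sd=lambda x,y:(200+(x-400)/2.222,90+y/2.222)
P={}
for n,a,b in [('freeFar',(212,57),(667,28)),('hingeFar',(280,105),(722,82)),('botFar',(325,200),(758,201)),('hingeNear',(180,236),(521,163)),('botNear',(215,376),(570,305)),('frontNear',(52,279),(445,187)),('botfrontnear',(114,377),(480,300))]:
    P[n],r=tri([ray(S,*sc(*a)),ray(D,*sd(*b))]); print(n,P[n],np.round(r,4))
print('lens',np.linalg.norm(P['botFar']-P['botNear']),np.linalg.norm(P['hingeFar']-P['hingeNear']),np.linalg.norm(P['freeFar']-P['hingeFar']))
# tray by colour
for n,f in(('scene',S),('side',D)):
    h=cv2.cvtColor(f['pixels'],cv2.COLOR_BGR2HSV); m=cv2.inRange(h,(5,70,30),(22,255,230))
    k,l,st,c=cv2.connectedComponentsWithStats(m)
    for i in range(1,k):
        if 150<st[i,4]<6000 : print(n,st[i],c[i])
```

```text
freeFar [0.492  0.3315 0.2582] [0.0015 0.0015]
hingeFar [0.5803 0.3339 0.218 ] [0.0005 0.0005]
botFar [0.6421 0.349  0.0802] [0.0031 0.0031]
hingeNear [0.6005 0.0262 0.2515] [0.019 0.019]
botNear [0.6571 0.0235 0.0949] [0.0007 0.0007]
frontNear [0.4585 0.0188 0.1492] [0.0009 0.0009]
botfrontnear [ 0.5459 -0.0042  0.055 ] [0.0028 0.0028]
lens 0.3261453269832264 0.310197086100162 0.09702302953848142
scene [249   0  36  60 578] [271.5035  35.4723]
scene [229  27  27  32 194] [238.8041  44.1495]
scene [287  45  21  12 153] [297.2288  50.451 ]
scene [387  95  37  13 181] [404.7072 100.9779]
scene [ 228  109   96  113 5747] [277.3344 167.8479]
scene [ 410  135   46   59 1039] [431.2618 166.308 ]
scene [179 238  35  31 656] [196.0854 252.9345]
scene [208 350  38  34 390] [226.5821 364.6897]
side [448   0  52  35 271] [475.1845  20.3321]
side [471 122  41  18 279] [491.362  130.4982]
side [220 169  17  45 353] [228.6402 186.289 ]
side [480 218  32  36 660] [498.4621 233.7939]
side [ 139  228   45   37 1017] [160.7021 245.587 ]
side [186 332  50  22 198] [212.7929 340.899 ]
side [ 88 356  58  28 582] [116.2251 368.2148]
```

```bash
cat >> h.py <<'E'
from scipy.spatial.transform import Rotation as Ro
np.set_printoptions(precision=4,suppress=True)
def tool(yaw,tilt):   # tool z leaning forward by tilt, tool y = carton y
    c,s=np.cos(yaw),np.sin(yaw); f=np.array([c,s,0]); y=np.array([-s,c,0]); z=np.sin(tilt)*f-np.cos(tilt)*np.array([0,0,1.])
    return np.c_[np.cross(y,z),y,z]
def plan(pos,R,base=None):
    s=arm.sense(); p,R0=(np.array(s['position']),np.array(s['ee_rot'])) if base is None else base
    d=R0.T@(np.array(pos)-p); rv=Ro.from_matrix(R0.T@R).as_rotvec()
    print('d',np.round(d,4),'rv',np.round(rv,4),'rows',np.linalg.norm(d)/.0417,np.linalg.norm(rv)/.125)
E
python3 - <<'E'
from h import *
S=load('scene0');D=load('side0')
W=np.array([[.5803,.3339],[.6421,.349],[.6571,.0235],[.4585,.0188]])
C=np.array([[.0017,.152],[.078,.158],[.078,-.158],[-.125,-.158]])
w=W-W.mean(0);c=C-C.mean(0)
H=c.T@w; yaw=np.arctan2(H[0,1]-H[1,0],H[0,0]+H[1,1]); Rz=np.array([[np.cos(yaw),-np.sin(yaw)],[np.sin(yaw),np.cos(yaw)]])
t=W.mean(0)-Rz@C.mean(0); print('carton',t,yaw,'\n',(C@Rz.T+t)-W)
# tray: mask components, bounding contour
for n,f,box in(('scene',S,(170,228,50,50)),('side',D,(130,220,62,52))):
    x,y,ww,hh=box; h=cv2.cvtColor(f['pixels'][y:y+hh,x:x+ww],cv2.COLOR_BGR2HSV)
    m=cv2.inRange(h,(5,70,30),(22,255,230)); cs,_=cv2.findContours(m,0,2); k=max(cs,key=cv2.contourArea)
    hull=cv2.convexHull(k)[:,0]+[x,y]; P=np.array([onz(f,u,v,0.026)[:2] for u,v in hull])
    r=cv2.minAreaRect(P.astype(np.float32)*1000); print(n,r); print(cv2.approxPolyDP(hull.reshape(-1,1,2),2,True)[:,0].tolist())
# screwdriver tip / top
for a,b in[((273,243),(246,238)),((269,172),(238,127))]: print('sd',tri([ray(S,*a),ray(D,*b)]))
plan([.42,.18,.36],tool(yaw,np.radians(30)))
E
```

```text
carton [0.5763 0.1825] 0.03520416913754158 
 [[-0.0077  0.0006]
 [ 0.0066 -0.0058]
 [ 0.0027  0.0039]
 [-0.0016  0.0014]]
scene ((449.2954406738281, -165.4310302734375), (86.86638641357422, 89.26960754394531), 86.93257141113281)
[[193, 238], [213, 248], [213, 252], [199, 268], [179, 257], [179, 253]]
side ((457.4130859375, -168.1610870361328), (88.15592193603516, 107.7941665649414), 86.56697845458984)
[[166, 228], [182, 243], [183, 251], [155, 264], [141, 249], [139, 239]]
sd (array([ 0.6739, -0.0832,  0.1271]), [np.float64(0.002897831001823642), np.float64(0.0028978310018235244)])
sd (array([ 0.6472, -0.0669,  0.3715]), [np.float64(0.0033359993497949947), np.float64(0.0033359993497950567)])
d [-0.3208 -0.3493 -0.129 ] rv [-0.1122 -0.516  -0.4128] rows 11.785303865461014 5.362380557634498
```

```bash
python3 steer.py '[[0.085,0,0,-0.13,0,0,0],[0.085,0,0,-0.13,0,0,0],[0.085,0,0,-0.13,0,0,0],[0.085,-0.32,-0.35,-0.13,-0.112,-0.516,-0.413],[0.085,-0.32,-0.35,-0.13,-0.112,-0.516,-0.413],[0.085,-0.32,-0.35,-0.13,-0.112,-0.516,-0.413],[0.085,-0.32,-0.35,-0.13,-0.112,-0.516,-0.413],[0.085,-0.32,-0.35,-0.13,-0.112,-0.516,-0.413],[0.085,-0.32,-0.35,-0.13,-0.112,-0.516,-0.413],[0.085,-0.32,-0.35,-0.13,-0.112,-0.516,-0.413]]'
python3 - <<'E'
from h import *
plan([.42,.18,.36],tool(.035,np.radians(30)))
E
```

```text
time: 0.98
position: [0.3541, 0.3492, 0.3579]
ee_rot: [[-0.865, -0.041, 0.5], [-0.036, 0.999, 0.019], [-0.5, -0.001, -0.866]]
contact_force: [0.9, 0.0, 0.0]
opening: 0.0855
grip_force: 0.0
d [-0.052  -0.1717  0.0279] rv [0.0017 0.0005 0.0058] rows 4.354390877156335 0.0480800084353797
```

```bash
python3 steer.py '[[0.085,-0.052,-0.172,0.028,0,0,0],[0.085,-0.052,-0.172,0.028,0,0,0],[0.085,-0.052,-0.172,0.028,0,0,0],[0.085,-0.052,-0.172,0.028,0,0,0],[0.085,-0.052,-0.172,0.028,0,0,0],[0.085,-0.052,-0.172,0.028,0,0,0],[0.085,-0.052,-0.172,0.028,0,0,0]]'
python3 - <<'E'
from h import *
s=arm.sense(); print(s['joint_positions'],s['contact_force'])
grab('wrist','w1')
E
```

```text
time: 1.57
position: [0.421, 0.1808, 0.361]
ee_rot: [[-0.865, -0.034, 0.5], [-0.028, 0.999, 0.019], [-0.5, 0.003, -0.866]]
contact_force: [-0.9, 0.1, 0.7]
opening: 0.0849
grip_force: 0.0
[-1.0365 -0.2569  0.257   2.1404  0.5253  0.9107  0.5734] [-0.882   0.1032  0.6869]
```

View pics/w1.png

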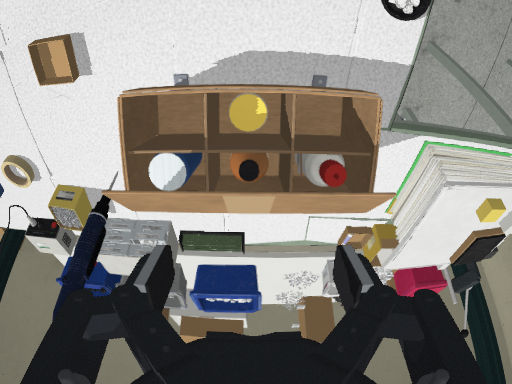

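Wrist view (top of picture = robot side, right = +y): cells clearly seen; solvent bottle's red cap at (332,173) in the +y upper cell, amber (249,170), can (168,172), jar (248,112); flap free edge runs (104,192)–(398,196), front rim corners (119,94), (382,97); tray at (55,60).

Run:
```python
from h import *
w=load('w1'); print('cam',w['origin'])
a=onz(w,119,94,.146,1);b=onz(w,382,97,.146,1); print('rim',a,b,np.linalg.norm(a-b))
yaw=np.arctan2(-(b-a)[0],(b-a)[1]); m=(a+b)/2; print('yaw',yaw,'origin',m[:2]+.125*np.array([np.cos(yaw),np.sin(yaw)]))
h=cv2.cvtColor(w['pixels'],cv2.COLOR_BGR2HSV); M=cv2.inRange(h,(0,120,60),(8,255,255))|cv2.inRange(h,(172,120,60),(180,255,255)); M[:,:300]=0;M[:,365:]=0;M[:150]=0;M[195:]=0
ys,xs=np.nonzero(M); print('cap px',xs.mean(),ys.mean(),xs.min(),xs.max(),ys.min(),ys.max()); print(onz(w,xs.mean(),ys.mean(),.19,1))
S=load('scene0')
M=cv2.inRange(h,(5,60,20),(22,255,230)); k,l,st,c=cv2.connectedComponentsWithStats(M)
for i in range(1,k):
    if st[i,4]>200 and st[i,0]<120 and st[i,1]<110: 
        cs,_=cv2.findContours((l==i).astype(np.uint8),0,2); hu=cv2.convexHull(max(cs,key=len))[:,0]
        P=np.array([onz(w,u,v,.026,1)[:2]*1000 for u,v in hu]).astype(np.float32); print(st[i],cv2.minAreaRect(P)); print(cv2.approxPolyDP(hu.reshape(-1,1,2),2,True)[:,0].tolist())
# flap edge corners: intersect with hinge-radius? use freeFar tri with scene/side
D=load('side0')
print('freeFar',tri([ray(S,210+212/2.857,90+57/2.857),ray(D,200+267/2.222,90+28/2.222),ray(w,398,195,1)]))
e1=onz(w,104,192,.258,1);e2=onz(w,398,195,.258,1); print(e1,e2,np.linalg.norm(e1-e2))
```

```text
cam [0.2777 0.1766 0.4423]
rim [0.4494 0.022  0.146 ] [0.4449 0.3388 0.146 ] 0.3168027858587977
yaw 0.014430641768683196 origin [0.5722 0.1822]
cap px 332.809946714032 173.1829484902309 320 346 160 187
[0.5351 0.2854 0.19  ]
[  28   34   51   52 1988] ((440.4745178222656, -152.94732666015625), (95.24491119384766, 90.13543701171875), 87.6208267211914)
[[69, 34], [78, 71], [77, 77], [72, 82], [40, 85], [28, 45], [35, 40]]
[  102    84   294   130 28140] ((674.4774780273438, 181.90054321289062), (336.7694091796875, 696.6229858398438), 0.8332897424697876)
[[382, 100], [395, 195], [365, 212], [132, 210], [102, 193], [117, 98], [123, 91], [182, 85], [261, 84], [360, 90], [375, 93]]
freeFar (array([0.4916, 0.3333, 0.2586]), [np.float64(0.0029249767577815846), np.float64(0.0002379491453404585), np.float64(0.0027748741257722855)])
[0.499  0.0285 0.258 ] [0.4952 0.3375 0.258 ] 0.3089902170942045
```

Run:
```python
from h import *
H=np.array([.5739,.2226]); n=np.array([.866,.5]); zt=np.array([.5,-.866]); u=lambda p:-np.cos(p)*n+np.sin(p)*np.array([-.5,.866])
A=np.array([.483,.2253]); print(A)
plan([A[0],.183,A[1]],tool(.0144,np.pi/6))
for p in(.95,1.1,1.25,1.4,1.57,1.75,1.95,2.15,2.35,2.5):
    T=H+.09*u(p)+.025*zt-.011*n if p<1.57 else H+.066*u(p)-.011*n
    print(p,T,'dx_tool',np.round(-(T-A)@n,3),'dz_tool',np.round((T-A)@zt,3))
```

```text
[0.483  0.2253]
d [ 0.014  -0.0017  0.1487] rv [0.0126 0.0007 0.0179] rows 3.581814796379059 0.17544857360327992
0.95 [0.4949 0.2327] dx_tool -0.014 dz_tool -0.0
1.1 [0.5014 0.2445] dx_tool -0.026 dz_tool -0.007
1.25 [0.5096 0.2552] dx_tool -0.038 dz_tool -0.013
1.4 [0.5193 0.2646] dx_tool -0.051 dz_tool -0.016
1.57 [0.5313 0.2742] dx_tool -0.066 dz_tool -0.018
1.75 [0.5421 0.2792] dx_tool -0.078 dz_tool -0.017
1.95 [0.5549 0.2824] dx_tool -0.091 dz_tool -0.014
2.15 [0.568 0.283] dx_tool -0.102 dz_tool -0.007
2.35 [0.5811 0.281 ] dx_tool -0.113 dz_tool 0.001
2.5 [0.5904 0.2777] dx_tool -0.119 dz_tool 0.008
```

```bash
python3 steer.py '[[0.0,0.014,-0.002,0,0.0126,0,0.018],[0.0,0.014,-0.002,0.04,0.0126,0,0.018],[0.0,0.014,-0.002,0.08,0.0126,0,0.018],[0.0,0.014,-0.002,0.11,0.0126,0,0.018],[0.0,0.014,-0.002,0.13,0.0126,0,0.018],[0.0,0.014,-0.002,0.1487,0.0126,0,0.018],[0.0,0.014,-0.002,0.1487,0.0126,0,0.018],[0.0,0.014,-0.002,0.1487,0.0126,0,0.018]]'
python3 - <<'E'
from h import *
a=grab('wrist','w2')['pixels'];b=grab('side','s2')['pixels'][60:270,180:390]
cv2.imwrite('pics/c2.png',np.hstack([cv2.resize(a,(400,300)),cv2.resize(b,(300,300))]))
E
```

```text
time: 2.28
position: [0.4828, 0.183, 0.2241]
ee_rot: [[-0.867, -0.016, 0.499], [-0.015, 1.0, 0.005], [-0.499, -0.003, -0.867]]
contact_force: [0.6, -0.4, 1.2]
opening: 0.0001
grip_force: 0.0
```

View pics/c2.png

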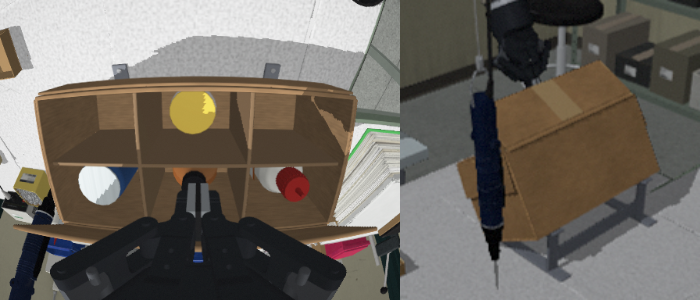

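Closed fingers at (195,200) in the left crop sit in front of the flap edge (row ~230); the flap is untouched in the side view. Pushing along the arc.

```bash
python3 steer.py '[[0,-0.014,0,0,0,0,0],[0,-0.026,0,-0.007,0,0,0],[0,-0.038,0,-0.013,0,0,0],[0,-0.051,0,-0.016,0,0,0],[0,-0.066,0,-0.018,0,0,0],[0,-0.078,0,-0.017,0,0,0],[0,-0.091,0,-0.014,0,0,0],[0,-0.102,0,-0.007,0,0,0],[0,-0.113,0,0.001,0,0,0],[0,-0.121,0,0.008,0,0,0]]'
python3 - <<'E'
from h import *
print(arm.sense()['contact_force'])
E
```

```text
time: 3.22
position: [0.5924, 0.1845, 0.2805]
ee_rot: [[-0.865, -0.015, 0.502], [-0.012, 1.0, 0.009], [-0.502, 0.002, -0.865]]
contact_force: [-0.7, 0.4, -0.0]
opening: 0.0001
grip_force: 0.5
[-0.6825  0.3644 -0.0256]
```

```bash
python3 steer.py '[[0.02,0.04,0,-0.01,0,0,0],[0.05,0.08,0.03,-0.03,0,0,0],[0.05,0.1,0.06,-0.06,0,0,0],[0.05,0.1,0.09,-0.06,0,0,0],[0.05,0.1,0.09,-0.06,0,0,0],[0.05,0.1,0.09,-0.06,0,0,0]]'
python3 - <<'E'
from h import *
a=grab('wrist','w3')['pixels'];b=grab('side','s3')['pixels'][60:270,180:390]
cv2.imwrite('pics/c3.png',np.hstack([cv2.resize(a,(400,300)),cv2.resize(b,(300,300))]))
E
```

```text
time: 3.72
position: [0.473, 0.2758, 0.2827]
ee_rot: [[-0.864, -0.021, 0.502], [-0.017, 1.0, 0.013], [-0.502, 0.003, -0.865]]
contact_force: [-0.1, -1.4, -0.0]
opening: 0.0502
grip_force: 0.0
```

View pics/c3.png

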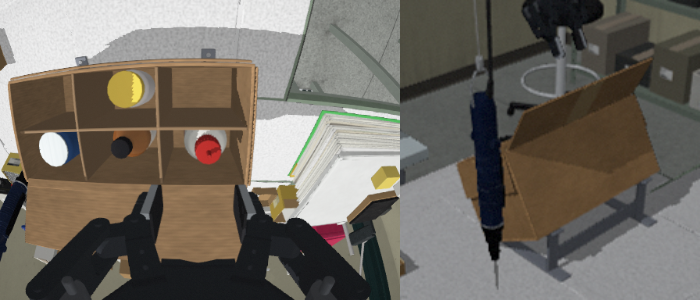

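Flap is folded back (side crop: far edge (652,58), hinge (632,95)); red cap in the wrist crop at (207,150), clear between open fingers' lines. Triangulating cap and flap angle.

```bash
cat >> h.py <<'E'
def red(f,x0,x1,y0,y1):
    h=cv2.cvtColor(f['pixels'],cv2.COLOR_BGR2HSV); M=cv2.inRange(h,(0,120,40),(9,255,255))|cv2.inRange(h,(170,120,40),(180,255,255))
    m=np.zeros_like(M); m[y0:y1,x0:x1]=M[y0:y1,x0:x1]
    c=max(cv2.findContours(m,0,2)[0],key=cv2.contourArea); return c,cv2.minEnclosingCircle(c),m
E
python3 - <<'E'
from h import *
a=load('w1');b=load('w3');s=load('s3')
ca=red(a,300,365,150,195)[1];cb=red(b,235,300,160,220)[1]; print(ca,cb)
for c1,c2 in[(ca[0],cb[0])]: print('cap',tri([ray(a,*c1,True),ray(b,*c2,True)]))
print('free',tri([ray(b,32,311,True),ray(s,265.4,137)]))
yaw=.0144;o=np.array([.5722,.1822])
for k in(120,136): 
    q=np.array([-.0297,.104,.201])-(146-k)*.001*np.array([-.5,0,.866]); print(k,'expected',o[0]+q[0]-yaw*q[1],o[1]+yaw*q[0]+q[1],q[2])
x,y=int(cb[0][0]),int(cb[0][1]); cv2.imwrite('pics/c4.png',np.hstack([cv2.resize(b['pixels'][y-40:y+40,x-50:x+50],(400,320),interpolation=cv2.INTER_CUBIC),cv2.resize(a['pixels'][133:213,283:383],(400,320),interpolation=cv2.INTER_CUBIC)]));print(x,y)
E
```

```text
((332.6366271972656, 172.92076110839844), 14.545161247253418) ((265.1468505859375, 191.3426513671875), 19.051172256469727)
cap (array([0.5453, 0.2895, 0.1798]), [np.float64(0.00010667762167997373), np.float64(0.0001066776216799365)])
free (array([0.6128, 0.0298, 0.3032]), [np.float64(0.00033875149204841697), np.float64(0.0003387514920484289)])
120 expected 0.5540024 0.28595952 0.178484
136 expected 0.5460024000000001 0.28584432 0.19234
265 191
```

View pics/c4.png

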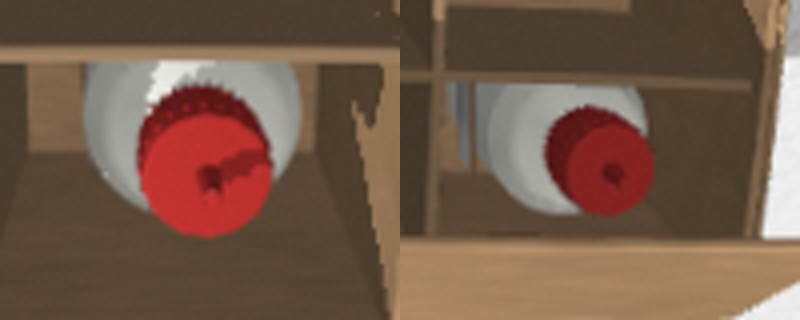

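The disc of the cap top is centred at (206,175) in the left crop and (610,170) in the right one; flap is at about 2.5 rad.

Run:
```python
from h import *
a=load('w1');b=load('w3')
p,r=tri([ray(b,266.5,194.75,True),ray(a,335.5,175.5,True)]); print('captop',p,r)
t=tri([ray(b,215+212/4,151+178/4,True),ray(a,283+213/4,133+174/4,True)]); print('tip',t)
```

```text
captop [0.5402 0.2903 0.1887] [np.float64(0.0002702869151902101), np.float64(0.00027028691519008046)]
tip (array([0.5423, 0.2919, 0.1881]), [np.float64(0.0004883583849580135), np.float64(0.0004883583849579905)])
```

Run:
```python
from h import *
c=np.array([.5415,.290,.1895]); R=tool(.0144,np.pi/6); z=R[:,2]
plan(c-.06*z,R); print(c+.03*z)
```

```text
d [-0.0123  0.0174  0.0534] rv [-0.0001  0.0013 -0.0009] rows 1.3796427594264633 0.012507866330325867
[0.5565 0.2902 0.1635]
```

```bash
python3 steer.py '[[0.05,-0.0123,0.0174,0.02,0,0.0013,0],[0.05,-0.0123,0.0174,0.0534,0,0.0013,0],[0.05,-0.0123,0.0174,0.0534,0,0.0013,0],[0.05,-0.0123,0.0174,0.0534,0,0.0013,0]]'
python3 - <<'E'
from h import *
a=grab('wrist','w5'); c,m,_=red(a,180,340,150,320); print(m)
# third-view check of cap line in y
for t in('w1','w3'):pass
print(tri([ray(load('w1'),335.5,175.5,True),ray(a,*m[0],True)]), proj(a,[.5415,.290,.1895],True), plan([.5565,.2902,.1635],tool(.0144,np.pi/6)))
x,y=int(m[0][0]),int(m[0][1]); cv2.imwrite('pics/c5.png',cv2.resize(a['pixels'][y-90:y+90,x-120:x+120],(720,540)));print(x,y)
E
```

```text
time: 4.15
position: [0.5119, 0.287, 0.2392]
ee_rot: [[-0.867, -0.009, 0.498], [-0.01, 1.0, 0.001], [-0.498, -0.004, -0.867]]
contact_force: [0.2, -0.4, -0.0]
opening: 0.0501
grip_force: 0.0
((255.97442626953125, 201.61647033691406), 24.13479232788086)
d [-0.0003  0.002   0.089 ] rv [-0.0034 -0.0013 -0.0023] rows 2.134379023511193 0.03457425510226149
(array([0.5404, 0.2904, 0.186 ]), [np.float64(0.0021610414057013495), np.float64(0.002161041405701322)]) (np.float64(256.32323288941717), np.float64(209.177061453337)) None
255 201
```

View pics/c5.png

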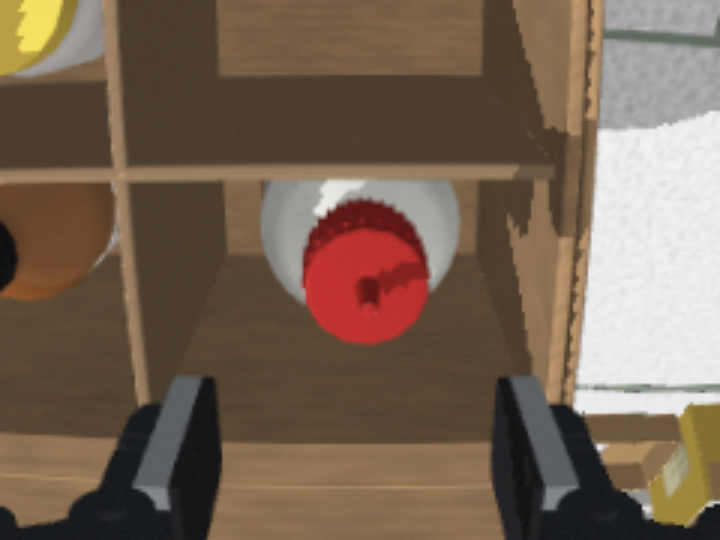

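The cap disc (366,283 in the crop) is centred between the fingers, ~2 mm nearer the robot than assumed. Descend and grip.

```bash
python3 steer.py '[[0.05,0.002,0.002,0.03,0,0,0],[0.05,0.002,0.002,0.055,0,0,0],[0.05,0.002,0.002,0.075,0,0,0],[0.05,0.002,0.002,0.089,0,0,0],[0.05,0.002,0.002,0.089,0,0,0],[0.05,0.002,0.002,0.089,0,0,0]]'; python3 -c "
from h import *; plan([.5548,.2902,.1635],tool(.0144,np.pi/6))"
python3 steer.py '[[0.02,0,0,0,0,0,0],[0.02,0,0,0,0,0,0],[0.02,0,0,0,0,0,0],[0.02,0,0,0,0,0,0],[0.02,0,0,0,0,0,0],[0.02,0,0,0,0,0,0]]' 40
```

```text
time: 4.7
position: [0.5543, 0.2918, 0.1634]
ee_rot: [[-0.866, -0.013, 0.5], [-0.011, 1.0, 0.006], [-0.5, -0.0, -0.866]]
contact_force: [0.6, -0.1, 0.2]
opening: 0.0501
grip_force: 0.0
d [-0.0005 -0.0016  0.0002] rv [-0.001  -0.0002 -0.0015] rows 0.03953992671052088 0.014441336273485785
time: 5.2
position: [0.5544, 0.2918, 0.1643]
ee_rot: [[-0.866, -0.013, 0.501], [-0.011, 1.0, 0.007], [-0.501, 0.0, -0.866]]
contact_force: [-3.2, -2.1, 8.3]
opening: 0.0302
grip_force: 38.8
```

```bash
python3 steer.py '[[0.02,0,0,-0.01,0,0,0],[0.02,0,0,-0.03,0,0,0],[0.02,0,0,-0.05,0,0,0],[0.02,0,0,-0.07,0,0,0],[0.02,0,0,-0.09,0,0,0],[0.02,0,0,-0.11,0,0,0],[0.02,0,0,-0.13,0,0,0],[0.02,0,0,-0.15,0,0,0],[0.02,0,0,-0.17,0,0,0],[0.02,0,0,-0.185,0,0,0]]'
python3 steer.py '[[0.02,0,0,0,0,0,0],[0.02,0,0,0,0,0,0]]'
python3 - <<'E'
from h import *
a=grab('wrist','w6')['pixels'];b=grab('scene','sc6')['pixels'][60:270,180:390]
cv2.imwrite('pics/c6.png',np.hstack([cv2.resize(a,(400,300)),cv2.resize(b,(300,300))]))
E
```

```text
time: 6.03
position: [0.4603, 0.2912, 0.3247]
ee_rot: [[-0.866, -0.015, 0.5], [-0.012, 1.0, 0.009], [-0.5, 0.002, -0.866]]
contact_force: [0.6, 0.0, -1.6]
opening: 0.0299
grip_force: 39.6
time: 6.2
position: [0.4612, 0.2912, 0.3235]
ee_rot: [[-0.866, -0.015, 0.5], [-0.012, 1.0, 0.009], [-0.5, 0.002, -0.866]]
contact_force: [1.4, 0.1, -1.9]
opening: 0.0301
grip_force: 39.7
```

View pics/c6.png

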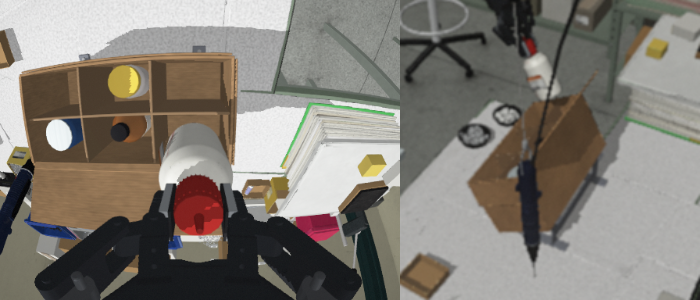

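Bottle is held by the red cap, aligned with the fingers (200,205 in the crop), clear of the carton, and the other containers sit in their cells. Next I upright it and go toward the tray; from here on I'll measure without viewing.

Run:
```python
from h import *
plan([.44,.28,.345],tool(0,0)); plan([.44,.0,.345],tool(0,0))
```

```text
d [ 0.0072 -0.0101 -0.0308] rv [0.0019 0.5217 0.0132] rows 0.7966381766526845 4.174777568162226
d [ 0.0106 -0.2901 -0.0323] rv [0.0019 0.5217 0.0132] rows 7.004365947803512 4.174777568162226
```

```bash
python3 steer.py '[[0.02,0.0072,-0.01,-0.031,0,0.1,0.013],[0.02,0.0072,-0.01,-0.031,0,0.2,0.013],[0.02,0.0072,-0.01,-0.031,0,0.3,0.013],[0.02,0.0072,-0.01,-0.031,0,0.42,0.013],[0.02,0.0072,-0.01,-0.031,0.002,0.522,0.013],[0.02,0.008,-0.03,-0.032,0.002,0.522,0.013],[0.02,0.009,-0.06,-0.032,0.002,0.522,0.013],[0.02,0.009,-0.095,-0.032,0.002,0.522,0.013],[0.02,0.01,-0.13,-0.032,0.002,0.522,0.013],[0.02,0.01,-0.165,-0.032,0.002,0.522,0.013]]'
python3 -c "
from h import *
plan([.44,.0,.345],tool(0,0))"
```

```text
time: 7.13
position: [0.4389, 0.1232, 0.3441]
ee_rot: [[-1.0, -0.0, -0.0], [-0.0, 1.0, -0.002], [0.0, -0.002, -1.0]]
contact_force: [-0.4, 0.1, -1.1]
opening: 0.0302
grip_force: 39.9
d [-0.0011 -0.1232 -0.0007] rv [-0.0016 -0.0003  0.    ] rows 2.9554422803438096 0.012878703415448091
```

```bash
python3 steer.py '[[0.02,0,-0.03,0,0,0,0],[0.02,0,-0.06,0,0,0,0],[0.02,0,-0.09,0,0,0,0],[0.02,0,-0.123,0,0,0,0],[0.02,0,-0.123,0,0,0,0],[0.02,0,-0.123,0,0,0,0]]'
cat > tray.py <<'E'
from h import *
import sys
def tray(tag,fish=True,c0=(.446,-.161,.015)):
    f=load(tag); u,v=proj(f,c0,fish); h=cv2.cvtColor(f['pixels'],cv2.COLOR_BGR2HSV); M=cv2.inRange(h,(5,60,20),(22,255,230))
    k,l,st,c=cv2.connectedComponentsWithStats(M); i=l[int(v),int(u)]; print(tag,'px',u,v,'comp',i,st[i],'cam',f['origin'])
    cs,_=cv2.findContours((l==i).astype(np.uint8),0,2); hu=cv2.convexHull(max(cs,key=len))[:,0]
    P=np.array([onz(f,a,b,.026,fish)[:2]*1000 for a,b in hu]).astype(np.float32); print('rect',cv2.minAreaRect(P),'x',P[:,0].min(),P[:,0].max(),'y',P[:,1].min(),P[:,1].max())
    q=cv2.approxPolyDP(hu.reshape(-1,1,2),1.5,True)[:,0]
    for a,b in q: print((int(a),int(b)),'z26',onz(f,a,b,.026,fish)[:2],'z0',onz(f,a,b,0,fish)[:2])
E
python3 - <<'E'
from tray import *
grab('wrist','w7'); tray('w7'); tray('scene0',False); tray('w1')
print(arm.sense()['position'])
E
```

```text
time: 7.63
position: [0.439, 0.0002, 0.3447]
ee_rot: [[-1.0, 0.005, 0.0], [0.005, 1.0, 0.0], [-0.0, 0.0, -1.0]]
contact_force: [0.1, 0.3, -2.1]
opening: 0.0299
grip_force: 40.2
w7 px 155.98254844642884 148.6869135061666 comp 1 [ 132  123   49   51 2393] cam [0.3558 0.0014 0.4869]
rect ((443.5605163574219, -158.15982055664062), (84.29021453857422, 84.27983856201172), 86.98261260986328) x 400.01913 485.72742 y -201.73524 -115.12576
(179, 123) z26 [ 0.4036 -0.1154] z0 [ 0.4063 -0.122 ]
(180, 169) z26 [ 0.4791 -0.1187] z0 [ 0.486  -0.1254]
(174, 173) z26 [ 0.4857 -0.1295] z0 [ 0.4931 -0.1369]
(135, 172) z26 [ 0.4826 -0.1995] z0 [ 0.4898 -0.2108]
(133, 165) z26 [ 0.4703 -0.2017] z0 [ 0.4768 -0.2132]
(132, 125) z26 [ 0.4025 -0.1965] z0 [ 0.4052 -0.2077]
(139, 123) z26 [ 0.4    -0.1836] z0 [ 0.4025 -0.1941]
scene0 px 196.4849571412611 253.13711275320972 comp 127 [179 238  35  32 677] cam [ 1.0112 -0.7366  1.1014]
rect ((449.23077392578125, -165.11083984375), (89.10742950439453, 90.26753997802734), 86.94641876220703) x 403.70572 494.69333 y -211.852 -119.857285
(193, 238) z26 [ 0.4082 -0.124
[... 289 characters left out ...]
794]
w1 px 53.044815216177625 61.92071309409583 comp 1 [  28   34   51   52 1988] cam [0.2777 0.1766 0.4423]
rect ((440.4745178222656, -152.94732666015625), (95.24491119384766, 90.13543701171875), 87.6208267211914) x 394.63327 486.13345 y -201.89096 -103.937996
(69, 34) z26 [ 0.3979 -0.1044] z0 [ 0.4054 -0.1219]
(78, 71) z26 [ 0.4663 -0.107 ] z0 [ 0.4781 -0.1247]
(77, 77) z26 [ 0.4774 -0.1127] z0 [ 0.4899 -0.1308]
(72, 82) z26 [ 0.4858 -0.1263] z0 [ 0.4988 -0.1452]
(40, 85) z26 [ 0.482  -0.1999] z0 [ 0.4947 -0.2234]
(32, 64) z26 [ 0.4374 -0.2005] z0 [ 0.4473 -0.224 ]
(28, 45) z26 [ 0.4003 -0.195 ] z0 [ 0.4079 -0.2182]
(35, 40) z26 [ 0.3946 -0.1761] z0 [ 0.4019 -0.1981]
[0.4391 0.0021 0.3447]
```

Tray centre ≈ (0.444, −0.160), rim height agreeing between two wrist places. Move above it and measure the bottle's base in the two fixed views.

```bash
python3 steer.py '[[0.02,-0.005,-0.03,0,0,0,0],[0.02,-0.005,-0.065,0.02,0,0,0],[0.02,-0.005,-0.1,0.05,0,0,0],[0.02,-0.005,-0.135,0.08,0,0,0],[0.02,-0.005,-0.162,0.11,0,0,0],[0.02,-0.005,-0.162,0.13,0,0,0],[0.02,-0.005,-0.162,0.14,0,0,-0.005],[0.02,-0.005,-0.162,0.14,0,0,-0.005],[0.02,-0.005,-0.162,0.14,0,0,-0.005]]'
python3 - <<'E'
from h import *
s=arm.sense(); p=np.array(s['position']); print(p)
for n in('scene','side'):
    f=grab(n,n+'8'); h=cv2.cvtColor(f['pixels'],cv2.COLOR_BGR2HSV); c,m,_=red(f,0,512,0,384)
    u0,v0=proj(f,p-[0,0,-.015]); ub,vb=proj(f,p-[0,0,.106]); um,vm=proj(f,p-[0,0,.06]); print(n,'cap',(u0,v0),'mid',(um,vm),'base',(ub,vb))
    u,v=int(um),int(vm)
    for r in range(int(v0)-14,int(vb)+14,2):
        print(r,' '.join('%d/%d/%d'%tuple(h[r,c]) for c in range(u-18,u+20,3)))
E
```

```text
time: 8.43
position: [0.4453, -0.1577, 0.2053]
ee_rot: [[-1.0, -0.008, -0.0], [-0.008, 1.0, 0.001], [0.0, 0.001, -1.0]]
contact_force: [-0.2, -0.7, -1.5]
opening: 0.03
grip_force: 40.4
[ 0.4453 -0.1577  0.2053]
scene cap (np.float64(188.07239766510025), np.float64(208.45270782313258)) mid (np.float64(191.54300075809232), np.float64(225.6859787970846)) base (np.float64(193.5249826239047), np.float64(235.52750479237136))
194 108/21/62 114/22/57 105/16/32 0/0/29 110/21/37 105/16/31 60/9/30 90/9/29 40/6/135 30/1/179 20/4/181 30/3/181 15/3/179
196 107/22/83 105/23/45 105/16/31 0/0/30 98/27/38 120/6/43 90/9/30 0/0/29 15/4/138 20/4/182 15/3/182 30/3/180 30/3/180
198 110/19/80 110/19/41 120/14/36 90/9/29 120/7/35 0/0/36 120/8/32 110/21/37 30/3/170 20/4/181 15/3/180 30/1/180 10/4/183
200 120/12/65 105/12/42 105/15/35 120/8/32 100/20/39 150/9/30 0/0/30 100/14/54 30/3/165 40/4/179 30/4/178 30/1/181 30/3/178
202 110/17/44 110/16/47 60/9/30 90/5/54 100/21/36 179/118/56 1/145/74 150/7/39 30/2/139 30/1/179 20/4/180 30/3/179 30/3/177
204 110/19/40 0/0/33 90/8/32 0/0/77 75/16/32 0/146/77 1/166/92 2/8
[... 7088 characters left out ...]
 38/9/116 15/5/102 30/8/99 113/7/140 110/5/152
221 120/7/150 110/5/150 105/3/147 0/0/147 45/10/149 40/5/146 23/7/141 45/8/131 42/11/121 45/11/97 100/6/130 105/3/155 120/5/151
223 90/2/150 105/3/150 113/7/148 113/7/151 120/4/138 30/4/127 18/10/125 45/4/115 0/0/100 90/2/137 120/3/155 130/5/152 105/7/153
225 100/5/152 90/3/150 110/5/149 110/5/155 90/2/148 120/5/157 110/5/154 120/3/152 120/5/152 120/3/149 100/5/153 113/7/151 110/5/156
227 135/3/151 105/3/147 110/5/156 120/3/151 120/5/150 100/5/151 105/3/151 110/5/153 120/5/148 8/7/139 15/4/142 108/8/155 108/8/158
229 120/5/151 110/5/151 120/5/149 113/7/150 120/3/153 113/7/150 105/7/152 105/7/155 16/26/129 16/146/68 16/116/112 108/8/158 100/5/156
```

Run:
```python
from h import *
p=np.array(arm.sense()['position'])
for n in('scene','side'):
    f=load(n+'8'); h=cv2.cvtColor(f['pixels'],cv2.COLOR_BGR2HSV)
    for k in(.100,.106,.112):
        t=np.linspace(0,6.28,100); q=[proj(f,p+[.03*np.cos(a),.03*np.sin(a),-k]) for a in t]; i=np.argmax([b for a,b in q]); print(n,k,q[i])
    u=int(q[i][0]); print([tuple(int(z) for z in h[r,u]) for r in range(int(q[i][1])-6,int(q[i][1])+6)], int(q[i][1])-6)
plan([.444,-.160,.125],tool(0,0))
```

```text
scene 0.1 (np.float64(192.02932654187615), np.float64(242.37410210928655))
scene 0.106 (np.float64(192.29074191970366), np.float64(243.62253204710981))
scene 0.112 (np.float64(192.55034573957107), np.float64(244.8623106071513))
[(30, 8, 155), (26, 11, 160), (23, 12, 166), (26, 12, 170), (26, 12, 168), (21, 23, 145), (16, 71, 125), (17, 112, 130), (16, 115, 137), (17, 115, 140), (16, 114, 139), (17, 116, 139)] 238
side 0.1 (np.float64(155.7615634286051), np.float64(221.35822166330843))
side 0.106 (np.float64(156.08215019380356), np.float64(223.4802996235128))
side 0.112 (np.float64(156.40089932210896), np.float64(225.59021361073687))
[(20, 6, 135), (30, 6, 136), (38, 7, 139), (30, 6, 138), (30, 6, 122), (75, 4, 124), (105, 7, 153), (105, 3, 150), (120, 5, 151), (113, 7, 154), (100, 5, 155), (110, 5, 148)] 219
d [ 0.0024 -0.002   0.0816] rv [0.0009 0.0033 0.0086] rows 1.9573764931374265 0.07423721088783838
```

Base is 106 mm below the TCP in both views, and upright; lowering to just above the bottom, then creeping to contact.

```bash
python3 steer.py '[[0.02,0.001,-0.002,0.02,0,0,0.008],[0.02,0.001,-0.002,0.04,0,0,0.008],[0.02,0.001,-0.002,0.06,0,0,0.008],[0.02,0.001,-0.002,0.075,0,0,0.008],[0.02,0.001,-0.002,0.085,0,0,0.008],[0.02,0.001,-0.002,0.092,0,0,0.008],[0.02,0.001,-0.002,0.095,0,0,0.008],[0.02,0.001,-0.002,0.095,0,0,0.008]]'
python3 steer.py '[[0.02,0,0,0.001,0,0,0],[0.02,0,0,0.002,0,0,0],[0.02,0,0,0.002,0,0,0]]'
```

```text
time: 9.2
position: [0.4442, -0.1609, 0.1107]
ee_rot: [[-1.0, 0.002, 0.002], [0.002, 1.0, 0.001], [-0.002, 0.001, -1.0]]
contact_force: [1.1, 0.2, -1.2]
opening: 0.03
grip_force: 40.4
time: 9.45
position: [0.4447, -0.1614, 0.1095]
ee_rot: [[-1.0, 0.003, 0.003], [0.003, 1.0, 0.001], [-0.003, 0.001, -1.0]]
contact_force: [-1.1, 0.5, 3.5]
opening: 0.0298
grip_force: 40.9
```

```bash
python3 steer.py '[[0.02,0,0,0.0008,0,0,0],[0.02,0,0,0.0008,0,0,0]]'
python3 steer.py '[[0.034,0,0,0,0,0,0],[0.038,0,0,0,0,0,0],[0.05,0,0,0,0,0,0],[0.06,0,0,0,0,0,0],[0.06,0,0,0,0,0,0],[0.06,0,0,0,0,0,0]]'
```

```text
time: 9.62
position: [0.445, -0.1616, 0.1094]
ee_rot: [[-1.0, 0.003, 0.004], [0.003, 1.0, 0.002], [-0.004, 0.002, -1.0]]
contact_force: [-2.9, 1.6, 11.5]
opening: 0.0296
grip_force: 41.7
time: 10.12
position: [0.4437, -0.1611, 0.1075]
ee_rot: [[-1.0, 0.002, 0.001], [0.002, 1.0, 0.001], [-0.001, 0.001, -1.0]]
contact_force: [-0.3, -0.1, 0.0]
opening: 0.0597
grip_force: 0.0
```

```bash
python3 steer.py '[[0.06,0,0,-0.02,0,0,0],[0.06,0,0,-0.05,0,0,0],[0.06,0,0,-0.09,0,0,0],[0.06,0,0,-0.13,0,0,0],[0.06,0,0,-0.17,0,0,0],[0.06,0,0,-0.2,0,0,0],[0.06,0,0,-0.2,0,0,0],[0.06,0,0,-0.2,0,0,0]]'
python3 - <<'E'
from h import *
from tray import tray
S=grab('scene','sc9');D=grab('side','sd9');W=grab('wrist','w9')
# red cap in both fixed views near expected place
r=[]
for f in(S,D):
    u,v=map(int,proj(f,[.444,-.161,.12])); c,m,M=red(f,u-25,u+25,v-25,v+25); k=cv2.moments(c); q=(k['m10']/k['m00'],k['m01']/k['m00']); print(q,proj(f,[.444,-.161,.122]),m[1]); r.append(ray(f,*q))
print('cap',tri(r))
tray('scene0',False)
tray('sc9',False,(.47,-.195,.013)); tray('sd9',False,(.475,-.195,.013))
# flap far corner still: compare side picture before/after at flap & carton
a=load('s3')['pixels'].astype(int); d=np.abs(a-D['pixels'].astype(int)).max(2)[90:250,300:380]; print('flap diff px',(d>40).sum())
a=load('w1')
E
```

```text
time: 10.78
position: [0.4444, -0.1614, 0.3089]
ee_rot: [[-1.0, 0.002, 0.005], [0.002, 1.0, 0.002], [-0.005, 0.002, -1.0]]
contact_force: [-0.1, 0.4, 0.0]
opening: 0.0598
grip_force: 0.0
(191.3111111111111, 230.95959595959593) (np.float64(191.5541226427639), np.float64(231.34196354524096)) 6.121618747711182
(155.28405017921148, 208.06989247311827) (np.float64(155.47545644729365), np.float64(208.35338319733893)) 9.552586555480957
cap (array([ 0.4426, -0.1605,  0.122 ]), [np.float64(0.00023443087137184647), np.float64(0.00023443087137180473)])
scene0 px 196.4849571412611 253.13711275320972 comp 127 [179 238  35  32 677] cam [ 1.0112 -0.7366  1.1014]
rect ((449.23077392578125, -165.11083984375), (89.10742950439453, 90.26753997802734), 86.94641876220703) x 403.70572 494.69333 y -211.852 -119.857285
(193, 238) z26 [ 0.4082 -0.1243] z0 [ 0.3936 -0.1095]
(213, 247) z26 [ 0.4833 -0.1228] z0 [ 0.4705 -0.108 ]
(213, 252) z26 [ 0.4938 -0.1386] z0 [ 0.4813 -0.1242]
(199, 269) z26 [ 0.4917 -0.2104] z0 [ 0.4791 -0.1977]
(179, 257) z26 [ 0.4132 -0.2045] z0 [ 0.3988 -0.1917]
(179, 253) z26 [ 0.4042 
[... 560 characters left out ...]
3, 248) z26 [ 0.4037 -0.1712] z0 [ 0.389  -0.1576]
(206, 244) z26 [ 0.4577 -0.1238] z0 [ 0.4443 -0.109 ]
sd9 px 155.45127901650056 257.58622291199964 comp 57 [138 234  46  31 466] cam [ 1.2947 -0.5815  0.7579]
rect ((457.9942626953125, -168.35923767089844), (88.05500793457031, 108.14957427978516), 86.15760803222656) x 402.3311 512.06573 y -214.09837 -123.10098
(183, 251) z26 [ 0.5121 -0.1409] z0 [ 0.4843 -0.1253]
(155, 264) z26 [ 0.5079 -0.2141] z0 [ 0.48  -0.201]
(141, 249) z26 [ 0.4395 -0.2112] z0 [ 0.4091 -0.1981]
(138, 240) z26 [ 0.4044 -0.1996] z0 [ 0.3727 -0.186 ]
(173, 234) z26 [ 0.4411 -0.1231] z0 [ 0.4108 -0.1068]
(182, 243) z26 [ 0.4855 -0.1261] z0 [ 0.4567 -0.1099]
flap diff px 13
```

Cap centre is at z 0.122, upright over the tray centre. The tray has not moved, the flap is unchanged, and the gripper is clear.

```bash
python3 -c "
from station import arm; print(arm.job_done())"
```

```text
the job is handed in; nothing more can be done
None
```

The job is handed in: the flap is folded back to about 2.5 rad, and the solvent bottle stands upright on the bottom of the tray with the gripper clear; the other containers were last seen in their cells just after the bottle came out, at about 11 s on the robot's clock in all.

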